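# Swing out the sprung bottle stand and load the sample

### The job

Swing the sprung stand out of its parked place: push it steadily by its orange post, without bearing hard on it or on its stops, just until it goes over its dead point and snaps by itself to its other stop, and leave it there. Then take the blue-capped sample vial and gently set it down upright in the stand's blue cup, and let go. Leave the other things on the bench where they are.

Things in the scene. Friction and masses are not known exactly. Their poses are not given: they have to be found in the camera images.
- stand (a joint): Swing angle, rad: 0 = parked at stop 1, grows clockwise seen from above. An over-centre spring drives it to either stop. Stop 2 is set by a hidden cam, differently each time, anywhere in 0.65..1.8; the dead point is 0.35 before it. Short of that it resists with about 0.6 Nm x sin(angle left to go) (2.5 to 12 N at the post at first) and returns if let go; past it, it snaps to stop 2 alone.
- station: Grey foot of the stand, fixed to the bench. Origin: on the stand's upright swing axis, at bench height. Round plate 150 mm across, 15 mm thick, and on the +x side, 75 to 175 mm from the axis, a grey control box 100 x 120 mm, 60 mm tall. The parked stand points along -y and swings clockwise towards -x. Both stops are rigid; more than 16 N from the robot on the stand spoils its hinge.
- post (a point): Centre of the top of the stand's orange push post: upright pin 12 mm in diameter, 42 to 125 mm above the bench, 62 mm from the swing axis, on an aluminium arm (24 mm wide, top at 42 mm; its hub on the axis is 44 mm across, top at 50 mm). Axes turn with the stand: -y points out along the arm, -x is the way the post moves as the joint grows.
- cup (a point): Centre of the inner floor of the stand's blue cup, 130 mm out from the swing axis on the same arm as the post, 40 mm above the bench. The cup is 41 mm wide inside, 49 mm outside, its rim 14 mm above this floor. Axes as for the post, z up.
- sample: Sample vial with pale blue body, white band and BLUE cap, about 60 to 130 g, standing on the bench. Round body 34 mm wide up to 58 mm, cap 26 mm wide from 68 to 85 mm (the top). Origin: centre of its underside, z up. It stands in a row with two other vials, in any order.
- amber_vial: Bystander, to be left alone: brown vial of the same size, white cap. Origin: centre of its underside.
- red_vial: Bystander, to be left alone: pale vial of the same size, red cap. Origin: centre of its underside.
- wash_bottle: Bystander, to be left alone: white plastic wash bottle, 64 mm wide, 182 mm tall with its bent spout. Origin: centre of its underside.
- beaker: Bystander, to be left alone: empty glass beaker, 60 mm wide, 75 mm tall. Origin: centre of its underside.
- loose_cap: Bystander, to be left alone: loose blue screw cap lying on the bench, 30 mm wide, 14 mm tall. Origin: centre of its underside.
- cuvette_block: Bystander, to be left alone: yellow cuvette block, 70 x 50 x 30 mm. Origin: centre of its underside.
Mind the look-alikes: they are no part of the job. What is shaped like the sample but purple is not meant.

How it is judged:
By the outcome, as a careful person would: the job done as asked, in the order asked, and still so for the second after the job is handed in, with the robot touching nothing.
It also fails if it takes over 72 s, if anything falls off the work surface, if the arm or the gripper's body presses on something with over 40 N, if the wrist force passes 120 N, or if a joint passes its speed limit or range.

### The arm

A 7-joint arm with a two-finger parallel gripper is mounted at the origin on the work surface. World frame = base frame: x ahead of the robot, y to its left, z up, the work surface at z = 0. Lengths are in m, angles in rad, forces in N, time in s.
With the tool pointing down it reaches from about 0.4 to 0.85 m from the base axis. Payload 4.5 kg.
Tool frame: the origin (TCP) lies where the fingers leave the gripper's body, on its centre line; the fingertips stand 64 mm ahead of it and the grasp point (between the pads) lies 45 mm ahead of it; z points along the fingers, y is the line along which they close (so a half turn about z gives the same grasp; the last joint's range is limited). The gripper opens to 88 mm and grips with 3 to 60 N. Pads are 18 mm wide; open, the fingers measure 123 mm over their backs; the gripper's body (75 mm by 187 mm) begins 45 mm behind the grasp point.
Start: joints at [1.341, 0.689, -0.195, 1.565, 0.157, 0.902, -0.215], TCP at [0.163, -0.603, 0.303] pointing down, gripper open.
Joint ranges: [-3.01, 3.01], [-0.46, 2.08], [-1.47, 1.51], [0.13, 2.56], [-1, 4.14], [0.04, 2.09], [-2.66, 2.66]. Speed limits (rad/s): [2.57, 2.57, 3.14, 3.14, 3.14, 3.14, 3.14].

### API

Orientations are given as a unit quaternion [x, y, z, w].
In Python, from plant import r gives the robot as it stands.
- The arm moves only by the tool play_rows, never from a script. Its arguments are lists of equal length, an entry for each row: "translation": the shift along the tool's x, y, z in m, a list of three; "delta_rot": the turn, a rotation vector about the tool's x, y, z in degrees, a list of three; "grip": the opening, from -1 (shut) to 1 (fully open). In form: {"translation": [[x, y, z], ...], "delta_rot": [[rx, ry, rz], ...], "grip": [grip, ...]}. A call has 1 to 20 rows; each row shifts and turns the commanded pose from where the row before left it, along the tool's axes as they then stand; what a row does not reach is not made up. A row lasts 1/8 s, in which the tool goes at most 62.5 mm and 10.7 degrees, less where a joint would pass 70% of its speed; a pose out of reach is approached as far as the arm can. A call with a gripper value outside its range is refused whole. The fingers move at their own pace and stop on an object; "squeeze" is the grip in N (left out, the last holds). Time passes only in rows, so rows that do not move let the fingers close. It gives the time, the measured TCP pose, the force, the opening and the grip force at its end, in the units of the state.
- r.get_state(): the state, without advancing time (a new reading comes with each control period).
- r.snapshot(name): name is "scene" or "top" or "wrist"; returns the picture (400x640x3 uint8, blue, green, red); there is no depth.
- r.get_calibration(name): a dict with "intrinsics" (3x3 intrinsics, pixels), "eye" and "rotation" of the camera in the world. Camera axes: x right, y up, looking along -z (the intrinsics and any distortion apply to the point x, -y, -z); pixel columns grow to the right and rows downward; lengths in m; the calibration is good to about 2 mm. The wrist camera is an equidistant fisheye: a pixel r from the principal point sees the ray r / f radians off the axis. A picture is of the moment at which its call begins: read the wrist's pose just before it. get_calibration takes no time and is no camera call; for the wrist camera it gives the pose at the moment of the call.
- r.finish_job(): hands the job in; it is judged then, once.
Trained networks look in the newest picture that a camera, given by its name, has taken for a name from the list of things; names that differ only in an ending like _2 or _b are one class to them, and where a whole thing is asked for, a point or a joint stands for the part that bears it (a point fixed in the world has none). Each returns a list of dicts, best first, with "confidence" (0 to 1); they miss things now and then, are a little off and sometimes report something else, mostly with a low value. They report only what shows in the picture. A call takes as long as a camera call. They do not tell look-alikes from the thing itself.
- r.look_for(camera, target): "point" ([x, y, z] in m, in world coordinates, good to about 4 mm: the middle of the surface that is visible of it).
- r.silhouettes(camera, target): "pixels" (400x640 bool, what is visible of it).
The state is a dict: "clock": time; "q": joint angles; "qd": joint speeds; "joint_torque": joint torques, N m; "tool_pos": TCP position; "eef_rot": TCP orientation; "contact_force": force on the tool from outside, world axes, zero at the start; "moment": the same for the moment, N m; "opening": opening from 0.0 (shut) to 1.0 (fully open); "finger_force": force on a finger pad.
Only numpy, scipy, OpenCV 4.12 (cv2) and the standard library are available. Lean on these libraries where they do the work, as an engineer would, in place of code of your own. Each camera call takes 0.05 s, during which the arm holds its last target. There are 200 camera calls.

## Working session

There is one attempt and no reset: what is moved stays moved. The work goes in short steps, Python scripts to look and compute and a tool call to move; the robot and the scene stay as the last step left them, time stands still between calls to the robot, and variables do not carry over. Pictures are saved under pics/ and viewed, at most 10 in all, crops included, and the job is handed in when it is done.

Besides the shell and the picture viewer there is one more tool, called after "Request:" as name(argument=value, ...) on one line, values as JSON. play_rows: Moves the arm, as the interface text tells. Its arguments: {"type":"object","properties":{"translation":{"type":"array","items":{"type":"array","items":{"type":"number"}}},"delta_rot":{"type":"array","items":{"type":"array","items":{"type":"number"}}},"grip":{"type":"array","items":{"type":"number"}},"squeeze":{"type":"number"}},"required":["translation","delta_rot","grip"]}

```bash
mkdir -p pics; ls
python3 - <<'E'
from plant import r
import cv2,numpy as np
s=r.get_state();print({k:np.round(v,3).tolist() for k,v in s.items()})
a=r.snapshot("scene");b=r.snapshot("top")
cv2.imwrite("pics/scene0.png",a);cv2.imwrite("pics/top0.png",b)
for n in("scene","top"):
    c=r.get_calibration(n);print(n,{k:np.round(v,4).tolist() for k,v in c.items()})
    for t in("sample","post","cup","station","amber_vial","red_vial","wash_bottle","beaker","loose_cap","cuvette_block"):
        print(n,t,[(np.round(d["point"],3).tolist(),round(d["confidence"],2)) for d in r.look_for(n,t)])
E
```

```text
pics
{'clock': 0.0, 'q': [1.341, 0.69, -0.195, 1.566, 0.157, 0.903, -0.215], 'qd': [-0.003, -0.0, -0.0, -0.0, -0.001, 0.002, 0.001], 'joint_torque': [-0.0, -52.756, -1.267, -15.343, -0.053, 0.006, 0.0], 'tool_pos': [0.163, -0.603, 0.302], 'eef_rot': [0.991, 0.132, -0.0, -0.001], 'contact_force': [-0.544, -0.033, -1.051], 'moment': [-0.017, 0.021, 0.045], 'finger_force': 0.0, 'opening': 0.999}
scene {'intrinsics': [[450.8614, 0.0, 320.6496], [0.0, 450.8614, 200.8086], [0.0, 0.0, 1.0]], 'eye': [0.9569, -0.4104, 1.0221], 'rotation': [0.2947, 0.1131, 0.3325, 0.8887]}
scene sample [([0.521, -0.331, 0.059], 0.85), ([0.506, -0.252, 0.066], 0.73)]
scene post [([0.601, 0.037, 0.04], 0.77)]
scene cup [([0.604, 0.043, 0.042], 0.96)]
scene station [([0.665, 0.079, 0.045], 0.65)]
scene amber_vial [([0.617, -0.35, 0.061], 0.84)]
scene red_vial [([0.44, -0.33, 0.064], 0.95)]
scene wash_bottle [([0.681, 0.338, 0.095], 0.95), ([0.617, -0.349, 0.064], 0.6)]
scene beaker [([0.682, 0.34, 0.093], 0.73), ([0.476, 0.321, 0.052], 0.61)]
scene loose_cap [([0.361, 0.231, 0.014], 0.5)]
scene cuvette_block [([0.527, 0.483, 0.031], 0.72), ([0.603, 0.043, 0.042], 0.46)]
top {'intrinsics': [[401.0759, 0.0, 319.4113], [0.0, 401.0759, 202.5288], [0.0, 0.0, 1.0]], 'eye': [0.3793, 0.0924, 1.2087], 'rotation': [-0.044, 0.0423, 0.7109, -0.7006]}
top sample [([0.493, -0.242, 0.063], 0.74), ([0.505, -0.322, 0.058], 0.59)]
top post [([0.601, 0.04, 0.038], 0.71)]
top cup [([0.6, 0.042, 0.044], 0.76)]
top station [([0.646, 0.093, 0.044], 0.79)]
top amber_vial [([0.607, -0.342, 0.062], 0.46)]
top red_vial [([0.43, -0.312, 0.057], 0.73)]
top wash_bottle [([0.668, 0.349, 0.116], 0.84)]
top beaker [([0.477, 0.334, 0.033], 0.59)]
top loose_cap [([0.474, 0.332, 0.035], 0.21)]
top cuvette_block [([0.521, 0.485, 0.03], 0.86), ([0.598, 0.036, 0.039], 0.51), ([0.506, -0.321, 0.059], 0.35)]
```

View pics/scene0.png

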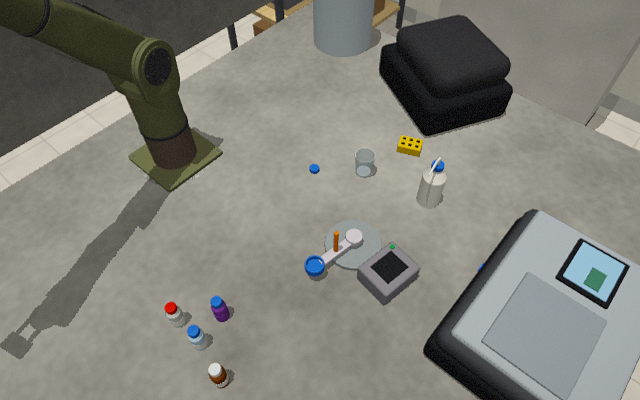

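View pics/top0.png

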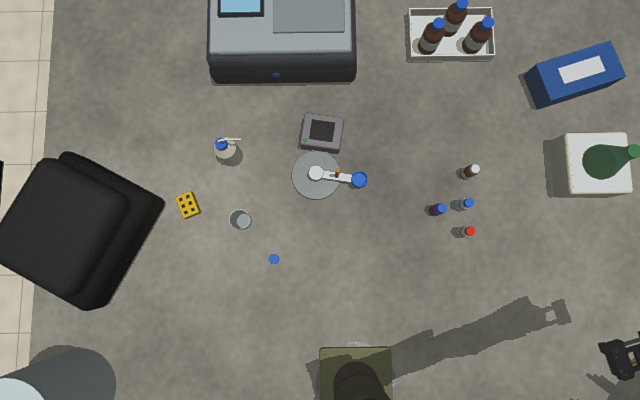

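The scene view shows the pale blue-capped vial at (197,337). The purple look-alike is at (220,308), red at (175,313) and amber at (218,375). In the stand, the cup is at (315,266), the post at (336,240) and the hub at (354,237). The top view has the sample at about (465,204), purple at (437,210), the cup at (359,180) and the hub at (316,173). I'll confirm with an enlarged crop and triangulate.

```bash
cat > h.py <<'E'
import numpy as np,cv2
from scipy.spatial.transform import Rotation as R
from scipy.optimize import least_squares
def ray(c,uv,fish=False):
    K=np.array(c["intrinsics"]);x=(uv[0]-K[0,2])/K[0,0];y=(uv[1]-K[1,2])/K[1,1]
    if fish:
        t=np.hypot(x,y);d=np.array([x/t*np.sin(t),y/t*np.sin(t),np.cos(t)]) if t>1e-9 else np.array([0,0,1.])
    else: d=np.array([x,y,1.])
    d=R.from_quat(c["rotation"]).apply(d*[1,-1,-1]) if np.size(c["rotation"])==4 else np.array(c["rotation"])@(d*[1,-1,-1])
    return np.array(c["eye"]),d/np.linalg.norm(d)
def tri(rs):
    A=[np.eye(3)-np.outer(d,d) for _,d in rs]
    p=np.linalg.solve(sum(A),sum(a@o for a,(o,_) in zip(A,rs)))
    return p,[np.linalg.norm(a@(p-o)) for a,(o,_) in zip(A,rs)]
def atz(c,uv,z,fish=False):
    o,d=ray(c,uv,fish);return o+d*(z-o[2])/d[2]
def proj(c,p,fish=False):
    K=np.array(c["intrinsics"]);v=R.from_quat(c["rotation"]).inv().apply(np.array(p)-c["eye"])*[1,-1,-1]
    if fish:
        t=np.arctan2(np.hypot(v[0],v[1]),v[2]);h=np.hypot(v[0],v[1]);v=np.array([v[0]/h*t,v[1]/h*t,1])
    return np.array([K[0,0]*v[0]/v[2]+K[0,2],K[1,1]*v[1]/v[2]+K[1,2]])
def blobs(im,lo,hi,box,n=4,amin=8):
    h=cv2.cvtColor(im,cv2.COLOR_BGR2HSV);m=cv2.inRange(h,np.array(lo),np.array(hi))
    k=np.zeros_like(m);x0,y0,x1,y1=box;k[y0:y1,x0:x1]=m[y0:y1,x0:x1]
    N,_,st,ce=cv2.connectedComponentsWithStats(k)
    o=sorted([(int(st[i,4]),np.round(ce[i],1).tolist(),st[i,:4].tolist()) for i in range(1,N) if st[i,4]>=amin],reverse=True)
    return o[:n]
E
python3 - <<'E'
from plant import r
from h import *
S=cv2.imread("pics/scene0.png");T=cv2.imread("pics/top0.png")
cs,ct=r.get_calibration("scene"),r.get_calibration("top")
up=lambda im,x,y,w,h:cv2.resize(im[y:y+h,x:x+w],(400,300),interpolation=cv2.INTER_CUBIC)
cv2.imwrite("pics/crop1.png",np.vstack([np.hstack([up(S,150,290,120,90),up(T,415,150,80,60+30)]),np.hstack([up(S,295,205,120,90),up(T,280,115,100,75)])]))
blue=([100,120,60],[125,255,255]);org=([5,150,80],[18,255,255])
for n,im,b1,b2 in(("S",S,(150,280,270,395),(295,205,430,300)),("T",T,(410,150,490,250),(280,110,380,210))):
    print(n,"blue vials",blobs(im,*blue,b1));print(n,"cup",blobs(im,*blue,b2));print(n,"post",blobs(im,*org,b2))
E
```

```text
S blue vials [(133, [193.1, 331.0], [187, 325, 13, 13]), (124, [216.2, 302.0], [210, 296, 13, 13])]
S cup [(329, [314.0, 265.4], [305, 255, 20, 22])]
S post [(84, [335.6, 240.6], [334, 231, 5, 21])]
T blue vials [(67, [441.3, 207.6], [437, 204, 10, 9]), (66, [468.5, 202.2], [464, 198, 10, 9])]
T cup [(213, [359.4, 178.7], [352, 171, 16, 17])]
T post [(17, [337.2, 171.5], [336, 169, 4, 7])]
```

View pics/crop1.png

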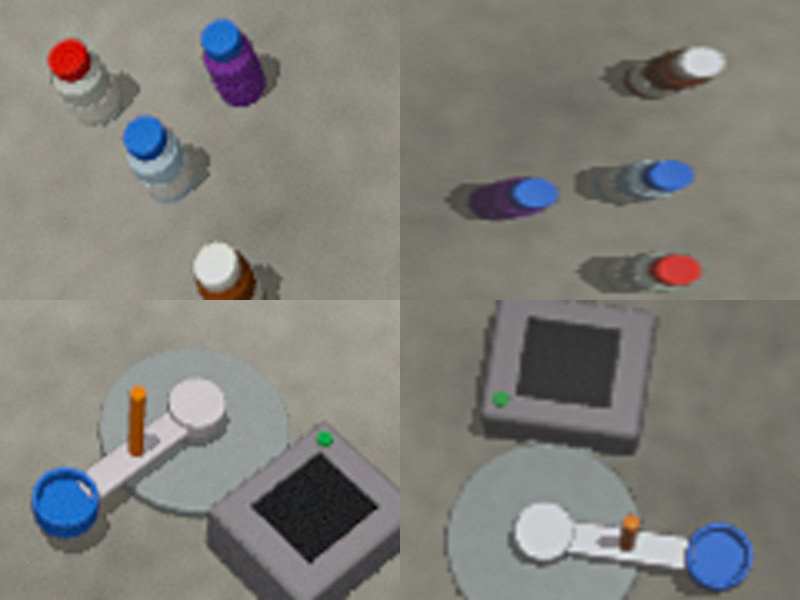

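The crop confirms it: the pale body with the blue cap at scene (193,331), top (468,202) stands in the row between red and amber, so it is the sample. The one at scene (216,302) is purple, so it isn't meant. Next, triangulation.

Run:
```python
from plant import r
from h import *
cs,ct=r.get_calibration("scene"),r.get_calibration("top")
P={}
for n,a,b in(("samplecap",(193.1,331),(468.5,202.2)),("purple",(216.2,302),(441.3,207.6)),("cup",(314.2,265.5),(359.4,178.9)),("hub",(354.1,235.6),(316,173)),("posttop",(336.3,232.5),(337.6,170.2)),("red",(170.5,308),(470.3,231)),("amber",(215,370),(475,168.5))):
    p,e=tri([ray(cs,a),ray(ct,b)]);P[n]=p;print(n,np.round(p,4),np.round(e,4))
for n,a,z in(("cup",(314.2,265.5),.052),("hub",(354.1,235.6),.05),("posttop",(336.3,232.5),.124)):print(n,"S@z",atz(cs,a,z).round(4))
for n,a,z in(("cup",(359.4,178.9),.052),("hub",(316,173),.05),("posttop",(337.6,170.2),.124)):print(n,"T@z",atz(ct,a,z).round(4))
d=P["cup"]-P["hub"];print(np.hypot(*d[:2]),np.degrees(np.arctan2(d[1],d[0])))
```

```text
samplecap [ 0.5128 -0.3263  0.0825] [0.001 0.001]
purple [ 0.4987 -0.2494  0.0807] [0.0009 0.0009]
cup [ 0.5906 -0.0237  0.0473] [0.0009 0.0009]
hub [0.6106 0.1046 0.0504] [0.0024 0.0024]
posttop [0.6015 0.0438 0.1274] [0.0013 0.0013]
red [ 0.4322 -0.3262  0.0808] [0.0021 0.0021]
amber [ 0.6099 -0.35    0.0824] [0.0019 0.0019]
cup S@z [ 0.5929 -0.0248  0.052 ]
hub S@z [0.6119 0.1067 0.05  ]
posttop S@z [0.601  0.0465 0.124 ]
cup T@z [ 0.5891 -0.0239  0.052 ]
hub T@z [0.609  0.1029 0.05  ]
posttop T@z [0.6012 0.0427 0.124 ]
0.12978899559316023 -98.84730668408544
```

Triangulation agrees with the text: hub-cup distance is 129.8 mm, heights are right, and the arm heading is −98.8°. I'll transit above the start of the push with the gripper shut.

Request:
play_rows(translation=[[0.0388,-0.031,0],[0.0388,-0.031,0],[0.0388,-0.031,0],[0.0388,-0.031,0],[0.0388,-0.031,0],[0.0388,-0.031,0],[0.0388,-0.031,0],[0.0388,-0.031,0],[0.0388,-0.031,0],[0.0388,-0.031,0],[0.0388,-0.031,0],[0.0388,-0.031,0],[0.0388,-0.031,0],[0.0388,-0.031,0],[0.0388,-0.031,0],[0.0388,-0.031,0],[0,0,0]], delta_rot=[[0,0,0],[0,0,0],[0,0,0],[0,0,0],[0,0,0],[0,0,0],[0,0,0],[0,0,0],[0,0,0],[0,0,0],[0,0,0],[0,0,0],[0,0,0],[0,0,0],[0,0,0],[0,0,0],[0,0,0]], grip=[-1,-1,-1,-1,-1,-1,-1,-1,-1,-1,-1,-1,-1,-1,-1,-1,-1])

```text
clock: 3.22
tool_pos: [0.6344, 0.0429, 0.3024]
eef_rot: [0.991, 0.135, 0.001, -0.002]
contact_force: [-1.0, -0.1, -0.3]
opening: 0.005
finger_force: 0.0
```

```bash
cat >> h.py <<'E'
def rep(s):
    Rt=R.from_quat(s["eef_rot"]);x=Rt.as_matrix()[:,0]
    print("t",round(s["clock"],2),"q",np.round(s["q"],2),"pos",np.round(s["tool_pos"],4),"xdir",round(np.degrees(np.arctan2(x[1],x[0])),1),"zax",Rt.as_matrix()[:,2].round(3),"F",np.round(s["contact_force"],2),"open",round(s["opening"],3),"ff",round(s["finger_force"],1))
def goto(s,p): print("to tool:",np.round(R.from_quat(s["eef_rot"]).inv().apply(np.array(p)-s["tool_pos"]),4))
E
python3 - <<'E'
from plant import r
from h import *
rep(r.get_state())
E
```

```text
t 3.23 q [-0.08  0.7  -0.11  1.53  0.09  0.91 -1.52] pos [0.6344 0.0429 0.3024] xdir 15.5 zax [ 0.002  0.004 -1.   ] F [-0.96 -0.07 -0.33] open 0.005 ff 0.0
```

Request:
play_rows(translation=[[0,0,0],[0,0,0],[0,0,0],[0,0,0],[0,0,0],[0,0,0.016],[0,0,0.016],[0,0,0.016],[0,0,0.016],[0,0,0.016],[0,0,0.016],[0,0,0.016],[0,0,0.016],[0,0,0.016],[0,0,0.016],[0,0,0]], delta_rot=[[0,0,-10.4],[0,0,-10.4],[0,0,-10.4],[0,0,-10.4],[0,0,-10.4],[0,0,-10.4],[0,0,-10.4],[0,0,-10.4],[0,0,-10.4],[0,0,-10.4],[0,0,-10.4],[0,0,-10.4],[0,0,-10.4],[0,0,-10.4],[0,0,-10.4],[0,0,0]], grip=[-1,-1,-1,-1,-1,-1,-1,-1,-1,-1,-1,-1,-1,-1,-1,-1])

```text
clock: 5.22
tool_pos: [0.6319, 0.0355, 0.1413]
eef_rot: [0.079, 0.997, -0.001, -0.001]
contact_force: [1.2, 0.3, -0.6]
opening: 0.001
finger_force: 0.0
```

Run:
```python
from plant import r
from h import *
s=r.get_state();rep(s);goto(s,[.6326,.0385,.14])
w=r.snapshot("wrist");cv2.imwrite("pics/w1.png",w)
c=r.get_calibration("wrist");print({k:np.round(v,4).tolist() for k,v in c.items()})
for n,p in(("post",(.601,.0434,.125)),("hub",(.6105,.1047,.05)),("cup",(.5905,-.0237,.054))):print(n,proj(c,p,True).round(1))
```

```text
t 5.22 q [ 0.25  1.01 -0.73  1.64  0.85  0.85  0.57] pos [0.6319 0.0355 0.1413] xdir 170.9 zax [-0.003 -0.001 -1.   ] F [ 1.22  0.28 -0.58] open 0.001 ff 0.0
to tool: [-0.0002  0.003   0.0013]
{'intrinsics': [[309.7069, 0.0, 319.3983], [0.0, 309.7069, 200.3076], [0.0, 0.0, 1.0]], 'eye': [0.5676, 0.0457, 0.2241], 'rotation': [-0.0987, -0.084, 0.6431, 0.7547]}
post [328.5 220.1]
hub [428.6 178.7]
cup [208.5 181. ]
```

View pics/w1.png

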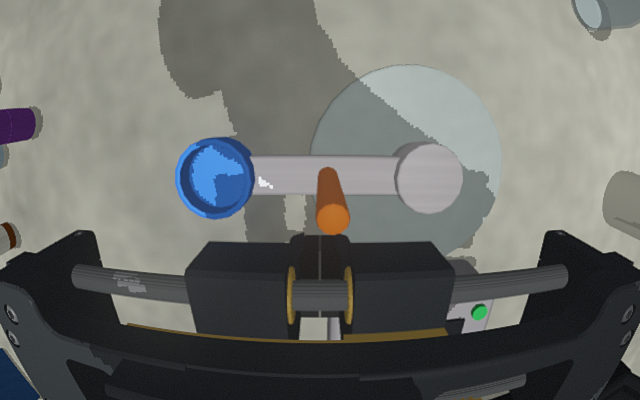

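The wrist view shows the post top at (333,218), the hub at (430,178) and the cup at (214,180), all within about 3 mm of prediction. The finger seam lines up with the post. Next, a slow approach to contact.

Request:
play_rows(translation=[[0.004,0.003,0.001],[0.004,0,0],[0.003,0,0],[0.003,0,0]], delta_rot=[[0,0,0],[0,0,0],[0,0,0],[0,0,0]], grip=[-1,-1,-1,-1])

```text
clock: 5.78
tool_pos: [0.6195, 0.0425, 0.142]
eef_rot: [0.077, 0.997, -0.0, 0.0]
contact_force: [-0.2, -0.1, -0.6]
opening: 0.003
finger_force: 0.0
```

Request:
play_rows(translation=[[0.002,0,0],[0.002,0,0],[0,0,0]], delta_rot=[[0,0,0],[0,0,0],[0,0,0]], grip=[-1,-1,-1])

```text
clock: 6.15
tool_pos: [0.6155, 0.0431, 0.1417]
eef_rot: [0.077, 0.997, -0.0, -0.0]
contact_force: [0.5, -0.2, -0.1]
opening: 0.009
finger_force: 0.0
```

Request:
play_rows(translation=[[0.0022,-0.0004,0],[0.0022,-0.0004,0],[0.0022,-0.0005,0]], delta_rot=[[0,0,2],[0,0,2],[0,0,2]], grip=[-1,-1,-1])

```text
clock: 6.52
tool_pos: [0.611, 0.0425, 0.1419]
eef_rot: [0.131, 0.991, 0.0, 0.002]
contact_force: [5.9, -0.9, -3.4]
opening: 0.002
finger_force: 2.9
```

Request:
play_rows(translation=[[0.0033,-0.0007,0],[0.0033,-0.0007,0],[0.0033,-0.0007,0],[0.0033,-0.0007,0]], delta_rot=[[0,0,3],[0,0,3],[0,0,3],[0,0,3]], grip=[-1,-1,-1,-1])

```text
clock: 7.02
tool_pos: [0.5969, 0.044, 0.1418]
eef_rot: [0.235, 0.972, 0.0, 0.001]
contact_force: [4.0, -1.1, -1.9]
opening: 0.007
finger_force: 2.0
```

```bash
cat >> h.py <<'E'
def st(s):
    u=np.array([.988,-.153]);v=np.array([.153,.988]);d=np.array(s["tool_pos"][:2])-[.6105,.1047]
    x=R.from_quat(s["eef_rot"]).as_matrix()[:,0];w=171.2-np.degrees(np.arctan2(x[1],x[0]));w=(w+180)%360-180
    a=np.degrees(np.arctan2(-d@u,-d@v));print("station pos",round(d@u,4),round(d@v,4),"r",round(np.hypot(*d),4),"az",round(a,1),"rot",round(w,1),"F",np.round(s["contact_force"],1),"t",round(s["clock"],2))
E
python3 - <<'E'
from plant import r
from h import *
st(r.get_state())
E
```

```text
station pos -0.0041 -0.0621 r 0.0622 az 3.8 rot 18.3 F [ 4.  -1.1 -1.9] t 7.03
```

Request:
play_rows(translation=[[0.0033,-0.0007,0],[0.0033,-0.0007,0],[0.0033,-0.0007,0],[0.0033,-0.0007,0]], delta_rot=[[0,0,3],[0,0,3],[0,0,3],[0,0,3]], grip=[-1,-1,-1,-1])

```text
clock: 7.52
tool_pos: [0.5834, 0.0486, 0.1417]
eef_rot: [0.335, 0.942, -0.0, 0.001]
contact_force: [1.5, -0.6, -0.7]
opening: 0.007
finger_force: 1.0
```

Request:
play_rows(translation=[[0.0033,-0.0007,0],[0.0033,-0.0007,0]], delta_rot=[[0,0,3],[0,0,3]], grip=[-1,-1])

```text
clock: 7.78
tool_pos: [0.577, 0.052, 0.1417]
eef_rot: [0.383, 0.924, -0.0, 0.0]
contact_force: [1.8, -1.4, -0.2]
opening: 0.004
finger_force: 0.5
```

Run:
```python
from plant import r
from h import *
st(r.get_state())
```

```text
station pos -0.025 -0.0571 r 0.0624 az 23.6 rot 36.3 F [ 1.8 -1.4 -0.2] t 7.78
```

Request:
play_rows(translation=[[0.0033,-0.0007,0],[0.0022,-0.0004,0]], delta_rot=[[0,0,3],[0,0,2]], grip=[-1,-1])

```text
clock: 8.02
tool_pos: [0.572, 0.0558, 0.1418]
eef_rot: [0.423, 0.906, -0.0, -0.0]
contact_force: [0.1, -0.3, 0.2]
opening: 0.008
finger_force: 0.0
```

Request:
play_rows(translation=[[0.0022,-0.0004,0],[0,0,0]], delta_rot=[[0,0,2],[0,0,0]], grip=[-1,-1])

```text
clock: 8.28
tool_pos: [0.5705, 0.0574, 0.1418]
eef_rot: [0.437, 0.899, -0.0, -0.0]
contact_force: [-0.7, 0.3, -1.1]
opening: 0.003
finger_force: 0.0
```

```bash
cat >> h.py <<'E'
def stand(r,n="top"):
    im=r.snapshot(n);c=r.get_calibration(n)
    b=blobs(im,[100,120,60],[125,255,255],(280,110,380,240) if n=="top" else (240,170,430,300))[:2]
    for x in b:
        p=atz(c,x[1],.052);d=p[:2]-[.6105,.1047];print(n,x,p.round(4),"r",np.hypot(*d).round(4),"theta",round(-98.8-np.degrees(np.arctan2(d[1],d[0])),1))
    return im
E
python3 - <<'E'
from plant import r
from h import *
st(r.get_state());stand(r);stand(r,"scene")
E
```

```text
station pos -0.0323 -0.0529 r 0.062 az 31.4 rot 43.1 F [-0.7  0.3 -1.1] t 8.28
top (168, [337.4, 210.8], [331, 202, 15, 17]) [0.4963 0.0423 0.052 ] r 0.1301 theta 52.6
scene (170, [304.7, 228.4], [296, 223, 19, 12]) [0.5031 0.0396 0.052 ] r 0.1256 theta 50.0
scene (41, [306.2, 218.8], [301, 217, 13, 4]) [0.4859 0.0643 0.052 ] r 0.131 theta 63.2
```

Force has gone to zero and the cup is at θ≈50°, ahead of the tool, so it has snapped. I'll back off and rise, then check.

Request:
play_rows(translation=[[-0.008,0,0],[-0.008,0,0],[0,0,-0.03],[0,0,-0.04],[0,0,-0.04],[0,0,-0.04],[0,0,0]], delta_rot=[[0,0,0],[0,0,0],[0,0,0],[0,0,0],[0,0,0],[0,0,0],[0,0,0]], grip=[-1,-1,-1,-1,-1,-1,-1])

```text
clock: 9.25
tool_pos: [0.5823, 0.0445, 0.2948]
eef_rot: [0.438, 0.899, 0.002, 0.003]
contact_force: [-0.6, 0.3, -1.5]
opening: 0.01
finger_force: 0.0
```

Run:
```python
from plant import r
from h import *
s=r.get_state();rep(s);cv2.imwrite("pics/top1.png",stand(r)[90:240,270:400].repeat(4,0).repeat(4,1))
stand(r,"scene");stand(r)
goto(s,[.5128,-.3263,.29])
```

```text
t 9.25 q [ 0.23  0.71 -0.68  1.69  0.54  0.93  0.  ] pos [0.5823 0.0445 0.2948] xdir 128.0 zax [ 0.006  0.001 -1.   ] F [-0.63  0.29 -1.46] open 0.01 ff 0.0
top (201, [332.1, 213.3], [325, 205, 16, 17]) [0.4892 0.0578 0.052 ] r 0.13 theta 60.1
scene (286, [306.0, 221.9], [297, 213, 19, 19]) [0.4921 0.0567 0.052 ] r 0.1278 theta 59.1
top (201, [332.2, 213.4], [325, 205, 16, 17]) [0.4889 0.0575 0.052 ] r 0.1304 theta 60.0
to tool: [-0.2492 -0.2833  0.0039]
```

View pics/top1.png

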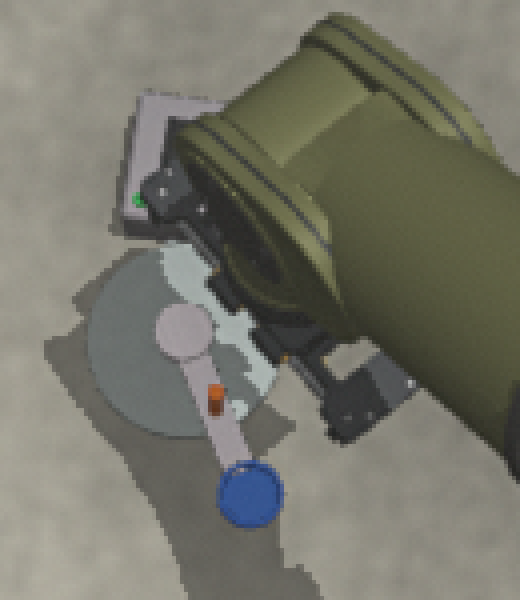

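The top crop shows the stand settled at θ≈60° (both views, 1.05 rad), with the cup at (250,493) in the crop, arm clear. Next, to the sample. Tool y is at 38°, which lets the fingers go between the neighbours.

Request:
play_rows(translation=[[-0.0311,-0.0354,0],[-0.0311,-0.0354,0],[-0.0311,-0.0354,0],[-0.0311,-0.0354,0],[-0.0311,-0.0354,0],[-0.0311,-0.0354,0],[-0.0311,-0.0354,0],[-0.0311,-0.0354,0],[0,0,0],[0,0,0]], delta_rot=[[0,0,0],[0,0,0],[0,0,0],[0,0,0],[0,0,0],[0,0,0],[0,0,0],[0,0,0],[0,0,0],[0,0,0]], grip=[0.27,0.27,0.27,0.27,0.27,0.27,0.27,0.27,0.27,0.27], squeeze=15)

```text
clock: 10.65
tool_pos: [0.5109, -0.3252, 0.2905]
eef_rot: [0.437, 0.899, 0.001, -0.001]
contact_force: [0.8, 0.2, 0.5]
opening: 0.632
finger_force: 0.0
```

Run:
```python
from plant import r
from h import *
s=r.get_state();rep(s);c=r.get_calibration("wrist");w=r.snapshot("wrist");cv2.imwrite("pics/w2.png",w)
for n,p in(("samplecaptop",(.5128,-.3263,.085)),("purple",(.4987,-.2494,.085)),("red",(.4322,-.3262,.085)),("amber",(.6099,-.35,.085))):print(n,proj(c,p,True).round(1))
for b in blobs(w,[100,120,60],[125,255,255],(0,0,640,400),5,60):print(b,atz(c,b[1],.083,True).round(4))
goto(s,[.5128,-.3263,.29])
```

```text
t 10.65 q [ 0.88  0.76 -0.71  1.62  0.57  0.98  0.64] pos [ 0.5109 -0.3252  0.2905] xdir 128.1 zax [-0.002  0.002 -1.   ] F [0.83 0.15 0.47] open 0.632 ff 0.0
samplecaptop [320.6 191.2]
purple [360.1 118.4]
red [253.1 139.7]
amber [379.5 264.7]
(587, [358.0, 117.4], [344, 104, 28, 28]) [ 0.4968 -0.2498  0.083 ]
(551, [319.1, 189.1], [307, 176, 26, 27]) [ 0.5107 -0.3259  0.083 ]
to tool: [-0.002   0.0008  0.0005]
```

View pics/w2.png

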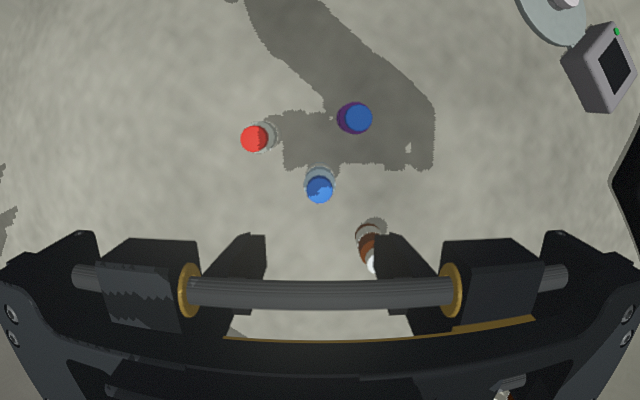

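The wrist view shows the blue cap at (319,189), with purple at (355,118), red (254,139) and amber (372,250) all clear of the fingers. The position (0.511,−0.326) matches triangulation. I'll descend.

Request:
play_rows(translation=[[-0.001,0,0.03],[0,0,0.03],[0,0,0.03],[0,0,0.03],[0,0,0.03],[0,0,0.02],[0,0,0.015],[0,0,0.011],[0,0,0]], delta_rot=[[0,0,0],[0,0,0],[0,0,0],[0,0,0],[0,0,0],[0,0,0],[0,0,0],[0,0,0],[0,0,0]], grip=[0.27,0.27,0.27,0.27,0.27,0.27,0.27,0.27,0.27])

```text
clock: 11.82
tool_pos: [0.5118, -0.3267, 0.0954]
eef_rot: [0.437, 0.899, -0.0, -0.0]
contact_force: [-0.6, -0.3, -0.9]
opening: 0.634
finger_force: 0.0
```

Request:
play_rows(translation=[[0,0,0],[0,0,0],[0,0,0],[0,0,0]], delta_rot=[[0,0,0],[0,0,0],[0,0,0],[0,0,0]], grip=[-0.6,-0.6,-0.6,-0.6], squeeze=15)

```text
clock: 12.32
tool_pos: [0.5121, -0.3271, 0.0963]
eef_rot: [0.438, 0.899, -0.0, 0.001]
contact_force: [-0.0, 0.7, 3.5]
opening: 0.377
finger_force: 15.0
```

Vial gripped (33 mm). Lift, turn −70° so the fingers straddle across the stand's arm, then travel, stopping short to look.

Request:
play_rows(translation=[[0,0,-0.02],[0,0,-0.035],[0,0,-0.035],[0,0,-0.035],[0,0,-0.035],[0,0,0],[0,0,0],[0,0,0],[0,0,0],[0,0,0],[0,0,0],[0,0,0],[0,0,0]], delta_rot=[[0,0,0],[0,0,0],[0,0,0],[0,0,0],[0,0,0],[0,0,-10],[0,0,-10],[0,0,-10],[0,0,-10],[0,0,-10],[0,0,-10],[0,0,-10],[0,0,0]], grip=[-0.6,-0.6,-0.6,-0.6,-0.6,-0.6,-0.6,-0.6,-0.6,-0.6,-0.6,-0.6,-0.6])

```text
clock: 13.95
tool_pos: [0.5116, -0.3268, 0.2564]
eef_rot: [-0.157, 0.988, 0.0, 0.0]
contact_force: [-0.4, -0.3, -0.9]
opening: 0.379
finger_force: 15.0
```

Request:
play_rows(translation=[[-0.0123,0.0465,0],[-0.0123,0.0465,0],[-0.0123,0.0465,0],[-0.0123,0.0465,0],[-0.0123,0.0465,0],[-0.0123,0.0465,0],[-0.0123,0.0465,0],[0,0,0],[0,0,0],[0,0,0]], delta_rot=[[0,0,0],[0,0,0],[0,0,0],[0,0,0],[0,0,0],[0,0,0],[0,0,0],[0,0,0],[0,0,0],[0,0,0]], grip=[-0.6,-0.6,-0.6,-0.6,-0.6,-0.6,-0.6,-0.6,-0.6,-0.6])

```text
clock: 15.2
tool_pos: [0.4925, 0.0077, 0.2556]
eef_rot: [-0.156, 0.988, -0.001, -0.0]
contact_force: [0.1, -1.0, -0.2]
opening: 0.376
finger_force: 15.0
```

Run:
```python
from plant import r
from h import *
s=r.get_state();rep(s);c=r.get_calibration("wrist");w=r.snapshot("wrist");cv2.imwrite("pics/w3.png",w)
for n,p in(("cuprim",(.490,.0573,.054)),("post",(.5528,.082,.125)),("hub",(.6105,.1047,.05))):print(n,proj(c,p,True).round(1))
for b in blobs(w,[100,120,60],[125,255,255],(0,0,640,400),5,60):print(b,atz(c,b[1],.052,True).round(4))
goto(s,[.490,.0573,.25]);stand(r);stand(r,"scene")
```

```text
t 15.2 q [ 0.46  0.76 -0.97  1.99  0.84  0.87  0.9 ] pos [0.4925 0.0077 0.2556] xdir -162.1 zax [-0.    -0.001 -1.   ] F [ 0.12 -1.02 -0.23] open 0.376 ff 15.0
cuprim [370.6 203.7]
post [383.6 305. ]
hub [369.9 312.8]
(1939, [370.7, 200.1], [346, 176, 50, 51]) [0.487  0.0567 0.052 ]
(1046, [319.2, 319.2], [288, 310, 65, 23]) [0.6341 0.0521 0.052 ]
(1034, [319.5, 270.7], [290, 258, 61, 23]) [0.574 0.033 0.052]
(504, [83.5, 127.4], [72, 116, 25, 24]) [ 0.5032 -0.2711  0.052 ]
(407, [526.2, 139.0], [516, 128, 22, 24]) [0.3689 0.2006 0.052 ]
to tool: [-0.0129  0.0479  0.0056]
top (58, [334.6, 210.2], [331, 205, 8, 11]) [0.4982 0.0504 0.052 ] r 0.1248 theta 55.4
scene (277, [306.0, 222.2], [297, 214, 19, 18]) [0.4927 0.056  0.052 ] r 0.1275 theta 58.7
scene (24, [314.6, 171.2], [311, 170, 8, 4]) [0.3942 0.2007 0.052 ] r 0.2367 theta -254.9
```

View pics/w3.png

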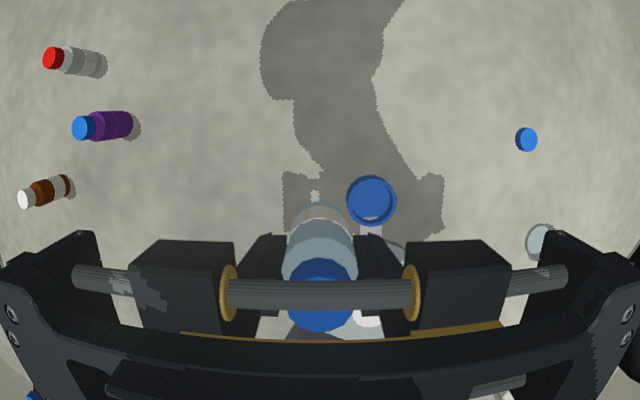

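Wrist view: cup rim at (371,201), held vial at (320,250). Combined with the other views, the cup is at about (0.4895, 0.057). I'll move over it and go down to just above the rim, then look.

Request:
play_rows(translation=[[-0.0062,0.0239,0],[-0.0061,0.0239,0],[0,0,0.025],[0,0,0.025],[0,0,0.025],[0,0,0.02],[0,0,0],[0,0,0]], delta_rot=[[0,0,0],[0,0,0],[0,0,0],[0,0,0],[0,0,0],[0,0,0],[0,0,0],[0,0,0]], grip=[-0.6,-0.6,-0.6,-0.6,-0.6,-0.6,-0.6,-0.6])

```text
clock: 16.35
tool_pos: [0.4897, 0.0586, 0.1613]
eef_rot: [-0.157, 0.988, 0.0, 0.0]
contact_force: [0.5, 0.0, -2.0]
opening: 0.377
finger_force: 15.0
```

Run:
```python
from plant import r
from h import *
s=r.get_state();rep(s);goto(s,[.4895,.057,.136]);w=r.snapshot("wrist");a=r.snapshot("scene");t=r.snapshot("top")
up=lambda im,x,y,w,h:cv2.resize(im[y:y+h,x:x+w],(400,400),interpolation=cv2.INTER_CUBIC)
cv2.imwrite("pics/c4.png",np.hstack([up(w,240,130,160,160),up(a,265,180,80,80)]))
```

```text
t 16.35 q [ 0.26  0.89 -0.81  2.06  1.07  0.7   0.61] pos [0.4897 0.0586 0.1613] xdir -161.9 zax [ 0.001  0.    -1.   ] F [ 0.53  0.03 -1.95] open 0.377 ff 15.0
to tool: [ 0.0007 -0.0014  0.0253]
```

View pics/c4.png

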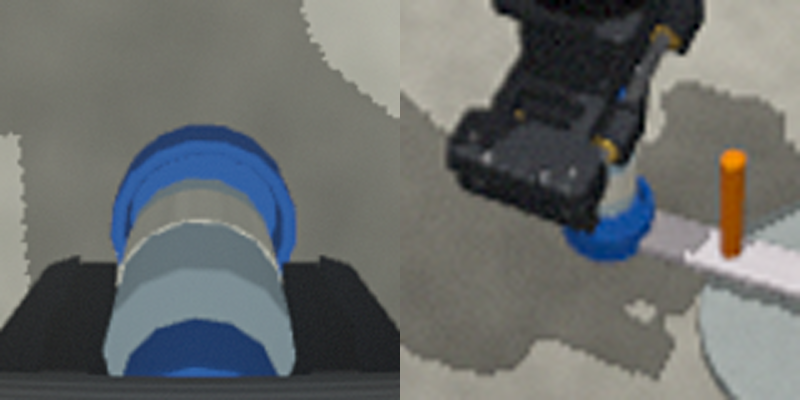

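Run:
```python
from plant import r
from h import *
s=r.get_state();c=r.get_calibration("wrist");X=R.from_quat(s["eef_rot"]).as_matrix()[:,:2];t=np.array(s["tool_pos"])
for n,uv,z,off in(("rim outer front",(321.8,180),.054,.0245),("vial bottom front",(321.5,201.2),.065,.017)):
    d=X.T@(atz(c,uv,z,True)-t);print(n,"tool xy",d.round(4),"centre x",(d[0]-off).round(4))
```

```text
rim outer front tool xy [0.0286 0.0006] centre x 0.0041
vial bottom front tool xy [0.0179 0.0003] centre x 0.0009
```

The vial is centred laterally, but the wrist view puts the cup about 3 mm further in tool x. I'll correct by 2.5 mm and lower in small steps, watching the force.

Request:
play_rows(translation=[[0.0025,0,0],[0,0,0.004],[0,0,0.004],[0,0,0.004],[0,0,0.003],[0,0,0]], delta_rot=[[0,0,0],[0,0,0],[0,0,0],[0,0,0],[0,0,0],[0,0,0]], grip=[-0.6,-0.6,-0.6,-0.6,-0.6,-0.6])

```text
clock: 17.25
tool_pos: [0.4871, 0.0581, 0.1455]
eef_rot: [-0.158, 0.988, 0.0, 0.0]
contact_force: [0.8, 0.8, -1.5]
opening: 0.381
finger_force: 15.0
```

Request:
play_rows(translation=[[0,0,0.002],[0,0,0.002],[0,0,0.002],[0,0,0]], delta_rot=[[0,0,0],[0,0,0],[0,0,0],[0,0,0]], grip=[-0.6,-0.6,-0.6,-0.6])

```text
clock: 17.75
tool_pos: [0.4871, 0.058, 0.1396]
eef_rot: [-0.157, 0.988, 0.0, 0.0]
contact_force: [1.3, 1.3, -0.7]
opening: 0.376
finger_force: 15.0
```

Request:
play_rows(translation=[[0,0,0.001],[0,0,0.001],[0,0,0.001],[0,0,0]], delta_rot=[[0,0,0],[0,0,0],[0,0,0],[0,0,0]], grip=[-0.6,-0.6,-0.6,-0.6])

```text
clock: 18.25
tool_pos: [0.4871, 0.0579, 0.1367]
eef_rot: [-0.157, 0.988, 0.0, 0.0]
contact_force: [3.0, 2.9, -0.2]
opening: 0.378
finger_force: 15.0
```

A side force of about 4 N shows the vial touching the cup wall. I'll shift off it a little.

Request:
play_rows(translation=[[-0.0012,0.0006,0],[0,0,0]], delta_rot=[[0,0,0],[0,0,0]], grip=[-0.6,-0.6])

```text
clock: 18.5
tool_pos: [0.4875, 0.0583, 0.1365]
eef_rot: [-0.157, 0.988, -0.0, -0.001]
contact_force: [1.7, 1.0, -0.1]
opening: 0.376
finger_force: 15.0
```

Run:
```python
from plant import r
from h import *
s=r.get_state();rep(s);print(np.round(s["moment"],3))
w=r.snapshot("wrist");a=r.snapshot("scene")
up=lambda im,x,y,w,h:cv2.resize(im[y:y+h,x:x+w],(400,400),interpolation=cv2.INTER_CUBIC)
cv2.imwrite("pics/c5.png",np.hstack([up(w,240,130,160,160),up(a,265,180,80,80)]))
```

```text
t 18.5 q [ 0.24  0.92 -0.77  2.07  1.14  0.66  0.55] pos [0.4875 0.0583 0.1365] xdir -161.9 zax [-0.001 -0.001 -1.   ] F [ 1.66  0.99 -0.09] open 0.376 ff 15.0
[ 0.341 -0.445  0.045]
```

View pics/c5.png

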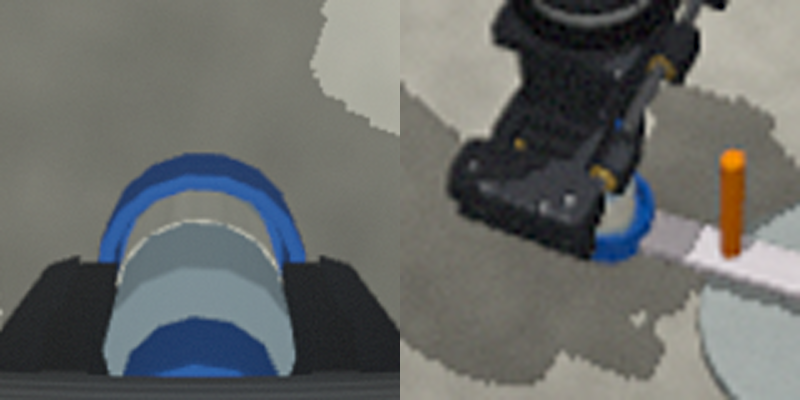

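The crop shows the vial inside the cup rim but close to the front wall. I'll ease back another 1 mm and lower to the floor.

Request:
play_rows(translation=[[-0.001,0.0002,0],[0,0,0.001],[0,0,0]], delta_rot=[[0,0,0],[0,0,0],[0,0,0]], grip=[-0.6,-0.6,-0.6])

```text
clock: 18.98
tool_pos: [0.4882, 0.0587, 0.1362]
eef_rot: [-0.157, 0.988, -0.001, -0.0]
contact_force: [-2.0, -1.1, 7.0]
opening: 0.381
finger_force: 15.0
```

Request:
play_rows(translation=[[0,0,0.001],[0,0,0]], delta_rot=[[0,0,0],[0,0,0]], grip=[-0.6,-0.6])

```text
clock: 19.23
tool_pos: [0.4881, 0.0588, 0.1359]
eef_rot: [-0.158, 0.988, -0.001, -0.0]
contact_force: [-3.1, -2.3, 15.8]
opening: 0.378
finger_force: 15.0
```

On the floor: z=0.136, as expected. I'll relieve the force, then open gently.

Request:
play_rows(translation=[[0,0,-0.0015],[0,0,0]], delta_rot=[[0,0,0],[0,0,0]], grip=[-0.6,-0.6])

```text
clock: 19.48
tool_pos: [0.4884, 0.0588, 0.1361]
eef_rot: [-0.157, 0.988, -0.0, -0.0]
contact_force: [-0.7, -0.6, 4.3]
opening: 0.377
finger_force: 15.0
```

Request:
play_rows(translation=[[0,0,0],[0,0,0],[0,0,0],[0,0,0],[0,0,0]], delta_rot=[[0,0,0],[0,0,0],[0,0,0],[0,0,0],[0,0,0]], grip=[-0.18,-0.1,0,0.15,0.27])

```text
clock: 20.1
tool_pos: [0.4888, 0.0592, 0.1362]
eef_rot: [-0.157, 0.988, -0.0, 0.0]
contact_force: [-0.1, -0.1, -0.4]
opening: 0.634
finger_force: 0.0
```

Request:
play_rows(translation=[[0,0,-0.01],[0,0,-0.02],[0,0,-0.03],[0,0,-0.04],[0,0,-0.04],[0,0,-0.03],[0,0,0]], delta_rot=[[0,0,0],[0,0,0],[0,0,0],[0,0,0],[0,0,0],[0,0,0],[0,0,0]], grip=[0.27,0.27,0.27,0.27,0.27,0.27,0.27])

```text
clock: 20.98
tool_pos: [0.4895, 0.0599, 0.3086]
eef_rot: [-0.157, 0.988, 0.0, 0.002]
contact_force: [-0.6, 0.2, -0.1]
opening: 0.635
finger_force: 0.0
```

Run:
```python
from plant import r
from h import *
s=r.get_state();rep(s);w=r.snapshot("wrist");a=r.snapshot("scene")
up=lambda im,x,y,w,h:cv2.resize(im[y:y+h,x:x+w],(400,400),interpolation=cv2.INTER_CUBIC)
cv2.imwrite("pics/c6.png",np.hstack([up(w,220,100,200,200),up(a,265,180,100,100)]))
```

```text
t 20.98 q [ 0.4   0.68 -1.02  1.93  0.72  0.95  0.9 ] pos [0.4895 0.0599 0.3086] xdir -161.9 zax [ 0.005  0.001 -1.   ] F [-0.65  0.2  -0.09] open 0.635 ff 0.0
```

View pics/c6.png

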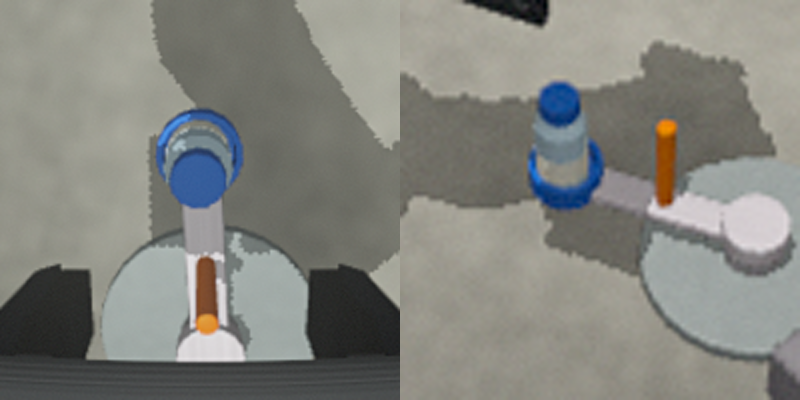

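Both crops show the vial upright in the blue cup (cap at (560,103) in the right crop), the stand still swung to its second stop and the gripper clear. Handing in.

```bash
python3 -c "
from plant import r
print(r.finish_job())"
```

```text
the job is handed in; nothing more can be done
None
```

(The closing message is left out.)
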